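# Spring-return check of a tip-tilt mirror mount

## Robot

A 6-joint arm with a two-finger parallel gripper is mounted at the origin on a cart in front of the work surface, level with it; the furniture and walls round the work are solid. World frame = base frame: x ahead of the robot, y to its left, z up, the work surface at z = 0. Lengths are in m, angles in rad, forces in N, time in s.
With the tool pointing down it reaches from about 0.35 to 0.975 m from the base axis. Payload 4.9 kg.
Tool frame: the origin (TCP) lies on the centre line of the jaws, within the pads' length; the fingertips stand 8 mm ahead of it and the grasp point (between the pads) lies 11 mm behind it; z points along the fingers, y is the line along which they close (so a half turn about z gives the same grasp; the last joint's range is limited). The gripper opens to 85 mm and grips with 20 to 120 N. Pads are 22 mm wide; open, the fingers measure 114 mm over their backs; the gripper's body (76 mm by 85 mm) begins 54 mm behind the grasp point. The pads swing forward as they close: fully open they stand 13 mm farther back than shut.
Start: joints at [-1.381, 0.053, 1.613, -0, 1.476, -0.119], TCP at [0.19, -0.595, 0.239] pointing down, gripper open.
Joint ranges: [-3.01, 3.01], [-1.01, 2.22], [0.06, 2.58], [-1.02, 4.17], [0.09, 2.62], [-3.14, 3.14]. Speed limits (rad/s): [2.57, 2.57, 3.14, 3.14, 3.14, 3.14].

## Interface

Orientations are given as a rotation vector (axis times angle).
In Python, from station import ctrl gives the robot as it stands.
- The arm moves only by the shell command python3 -m jog 'ROWS' [FORCE]. ROWS is rows parted by semicolons, their numbers by spaces, 1 to 20 of them, each of 7 numbers: the finger opening in m, then dx, dy, dz in m, then a rotation vector rx, ry, rz in rad; each row is the pose to reach, as a shift and turn from the pose commanded when the command began, along the tool's axes at that moment; what a row does not reach only later rows make up. A row lasts 1/12 s, in which the tool goes at most 0.0417 m and 0.125 rad, less where a joint would pass 70% of its speed; a pose out of reach is approached as far as the arm can. The fingers move at their own pace and stop on an object; FORCE is the grip in N (left out, the last holds). Time passes only in rows, so rows that do not move let the fingers close. It prints the time, the measured TCP pose, the force, the opening and the grip force at its end.
- ctrl.get_obs(): the state, without advancing time (a new reading comes with each control period).
- ctrl.get_image(name): name is "side" or "top" or "wrist"; returns the picture (480x640x3 uint8, red, green, blue); there is no depth.
- ctrl.camera_params(name): a dict with "fx", "fy", "cx", "cy" (pixels), "T" (4x4, takes a point from camera to world coordinates); the wrist camera has in their place "tool_from_camera" (4x4, takes a point from camera to tool coordinates, whose origin is the TCP and whose axes are the flange's). Camera axes: x right, y down, z forward; pixel columns grow to the right and rows downward; lengths in m; the calibration is good to about 2 mm. A picture is of the moment at which its call begins: read the wrist's pose just before it. camera_params takes no time and is no camera call.
- ctrl.finish_job(): hands the job in; it is judged then, once.
Trained networks look in the newest picture that a camera, given by its name, has taken for a name from the list of things; names that differ only in an ending like _2 or _b are one class to them, and where a whole thing is asked for, a point or a joint stands for the part that bears it (a point fixed in the world has none). Each returns a list of dicts, best first, with "p" (0 to 1); they miss things now and then, are a little off and sometimes report something else, mostly with a low value. They report only what shows in the picture. A call takes as long as a camera call.
- ctrl.find_in(camera, thing): "extent" ([left, top, right, bottom] in pixels, round what is visible of it).
- ctrl.cut_out(camera, thing): "mask" (480x640 bool, what is visible of it) and "extent" ([left, top, right, bottom] in pixels, round what is visible of it).
- ctrl.tip_of(camera, thing): "xy" ([column, row] in pixels: a listed point, or the origin of a listed thing).
The state is a dict: "t": time; "q": joint angles; "dq": joint speeds; "effort": joint torques, N m; "tool_pos": TCP position; "tool_rot": TCP orientation; "contact_force": force on the tool from outside, world axes, zero at the start; "wrist_torque": the same for the moment, N m; "opening": finger opening in m; "grip_force": force on a finger pad.
Only numpy, scipy, OpenCV 4.12 (cv2) and the standard library are available. Lean on these libraries where they do the work, as an engineer would, in place of code of your own. Each camera call takes 0.05 s, during which the arm holds its last target. There are 200 camera calls.

## Task

Check that the mirror mount springs back before it goes under the microscope. With a fingertip, push the transit slide fully away from you by its upright peg so that its tongue no longer props the plate, then press the free corner of the plate down on its round steel land until the pointer is level with the index on the scale (not a whole 5 mm division beyond it), keep it there for a second, and let go so that the pointer returns to zero. Do not touch the mirror glass, the pointer or the index, do not shove or lift the mount, and leave the things round it standing where they are.

Things in the scene. Friction and masses are not known exactly. Their poses are not given: they have to be found in the camera images.
- mirror_mount: Tip-tilt mirror mount, 2.5 to 4 kg, loose on rubber feet. Origin: on the table under the mirror; x away from the robot (yaw within 0.4 rad), y left towards the scale, z up. Grey metal base x -95..95, y -127..197, top z 18 mm. Black 120 mm square plate turned 45 degrees, corners at +-x and +-y 85 mm out, top z 50 mm. +x, -x corners: knobs, 19 mm, up to z 68; +y: pointer; -y: free corner.
- tilt_plate (a joint): Tilt of the black plate about the line through its two knob corners (mount's x axis, z = 40 mm), rad. 0 = seated, pointer at zero; grows as the free corner goes down, stop at 0.18. Spring-backed: at the press land about 2 N starts it, 7.4 N hold it at 0.1 rad; it returns to 0 by itself. While the slide is locked it gives only about 0.015 rad.
- press_land (a point): Centre of the top of the round steel land (25 mm across, 1.5 mm proud) on the free right corner; in the mount's frame x 0, y -66, z 51.5 mm at rest. Place to press down on. It goes 6.6 mm down for 0.1 rad of tilt.
- pointer_tip (a point): Tip of the thin steel pointer arm that runs left from the plate's left corner to the scale; in the mount's frame x 0, y 165, z 45 mm at rest. It rises as the free corner is pressed: 16.5 mm for 0.1 rad, 2.5 times as much as the press land goes down.
- pointer_arm: The pointer arm (3 mm thin, 165 mm reach) fixed to the plate; origin on the hinge line under the mirror centre. Not to be touched.
- index_edge (a point): Tip of the set index, a dark steel clip with a thin line on the left edge of the upright white scale (faces the robot, lines every 5 mm, long ones at zero and 25 mm). The pointer is level with it when pointer_tip and index_edge are at the same height. It stands 12 to 24 mm above the pointer's zero, differently each time.
- set_index: The whole index clip (about 16 x 16 x 8 mm); its origin lies at x = y = 0 of the mount at the height of the index line. Held on the scale by friction. Not to be touched.
- transit_slide (a joint): Transit slide, m: 0 = locked, its tongue under the free corner props the plate; it grows as the slide is pushed along the mount's +x, stop at 0.030 (fully away, unlocked). Friction about 1.5 N; it stays where it is left.
- slide_peg (a point): Centre of the top of the slide's upright steel peg, 13 mm in diameter, z 25 to 55.5 mm, near the free corner (locked: x -50, y -90 mm in the mount's frame). Push it from its near side along the mount's +x. Guide strips beside the bar reach up to z 26.5 mm. Unlocked, the plate's edge is 11 mm from the peg.
- mirror_glass: Round silvered mirror, 52 mm, in a black cell ring (59 mm, top at z = 56 mm) in the middle of the plate. Origin under the centre of the glass. Must not be touched.
- cryovial: Small vial, 14 mm x 47 mm tall, standing near the mount. Origin: centre of its underside. Bystander.
- round_cap: Black round cap, 41 mm x 21 mm tall, lying behind the mount. Origin: centre of its underside. Bystander.
- marker: Marker pen, 131 mm long, 12 mm thick, lying in front of the mount. Origin: centre of its underside, length along its y. Bystander.
- amber_bottle: Amber bottle with blue cap, 52 mm x 104 mm tall, standing to the right. Origin: centre of its underside. Bystander.

How it is judged:
By the outcome, as a careful person would: the job done as asked, in the order asked, and still so for the second after the job is handed in, with the robot touching nothing.
It also fails if it takes over 51 s, if anything falls off the work surface, if the arm or the gripper's body presses on something with over 40 N, if the wrist force passes 120 N, or if a joint passes its speed limit or range.

## Working session

There is one attempt and no reset: what is moved stays moved. The work goes in short steps, Python scripts to look and compute and a shell command to move; the robot and the scene stay as the last step left them, time stands still between calls to the robot, and variables do not carry over. Pictures are saved under pics/ and viewed, at most 10 in all, crops included, and the job is handed in when it is done.

```bash
ls; mkdir -p pics
python3 - <<'E'
from station import ctrl
import cv2, numpy as np
np.set_printoptions(precision=4,suppress=True)
o=ctrl.get_obs(); print(o['t'],o['tool_pos'],o['tool_rot'],o['opening'])
for c in ['side','top']:
    im=ctrl.get_image(c); cv2.imwrite(f'pics/{c}0.png',im[:,:,::-1])
    p=ctrl.camera_params(c); print(c,p['fx'],p['cx'],p['cy']); print(p['T'])
    for n in ['press_land','pointer_tip','index_edge','slide_peg','mirror_glass','mirror_mount','cryovial','round_cap','marker','amber_bottle']:
        r=ctrl.tip_of(c,n); print(n,[(np.round(a['xy'],1),round(a['p'],2)) for a in r[:2]])
print(ctrl.camera_params('wrist'))
E
```

```text
pics
0.0 [ 0.1898 -0.5948  0.238 ] [-3.1021 -0.4829  0.0001] 0.08553270894660794
side 585.8626965108116 330.83143586777345 227.6595810382979
[[-0.9527 -0.1676  0.2536  0.3048]
 [-0.3034  0.474  -0.8266  0.8036]
 [ 0.0183 -0.8644 -0.5024  0.5406]
 [ 0.      0.      0.      1.    ]]
press_land [(array([343.2, 211.8]), 0.72)]
pointer_tip [(array([288. , 290.6]), 0.86)]
index_edge [(array([285.1, 281. ]), 0.67)]
slide_peg [(array([378.7, 212.3]), 0.79)]
mirror_glass [(array([328.2, 232.3]), 0.94)]
mirror_mount [(array([330. , 255.9]), 0.57)]
cryovial [(array([390.7, 303.2]), 0.69), (array([407.1, 275.5]), 0.31)]
round_cap [(array([249.4, 255.3]), 0.68)]
marker [(array([404. , 274.8]), 0.77)]
amber_bottle [(array([361. , 197.3]), 0.9), (array([286.7, 287.9]), 0.74)]
top 452.5241456650807 315.53709432210394 234.62209441782332
[[ 0.0235 -0.9798  0.1985  0.4121]
 [-0.9996 -0.0261 -0.0101  0.0344]
 [ 0.0151 -0.1981 -0.9801  0.9025]
 [ 0.      0.      0.      1.    ]]
press_land [(array([356.7, 259.1]), 0.59), (array([367.7, 287.4]), 0.44)]
pointer_tip [(array([309.3, 196.2]), 0.47)]
index_edge [(array([235.4, 240.6]), 0.57)]
slide_peg []
mirror_glass [(array([320.2, 324.5]), 0.54)]
mirror_mount [(array([321.8, 256.5]), 0.71)]
cryovial [(array([279.9, 317. ]), 0.58), (array([368.9, 286.8]), 0.17)]
round_cap [(array([309.9, 197.2]), 0.89)]
marker [(array([319.4, 323.6]), 0.86), (array([355.1, 259.3]), 0.26)]
amber_bottle [(array([438.6, 248.2]), 0.69)]
{'fx': 372.79943065415466, 'fy': 372.79943065415466, 'cx': 319.8627646780435, 'cy': 239.02928134788488, 'tool_from_camera': array([[-0.0001, -0.9627, -0.2707,  0.0689],
       [ 1.    ,  0.0002, -0.001 ,  0.0006],
       [ 0.0011, -0.2707,  0.9627, -0.1341],
       [ 0.    ,  0.    ,  0.    ,  1.    ]])}
```

View pics/top0.png

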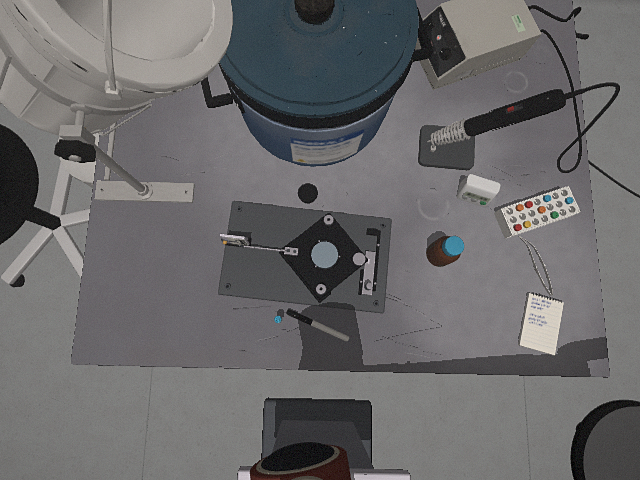

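View pics/side0.png

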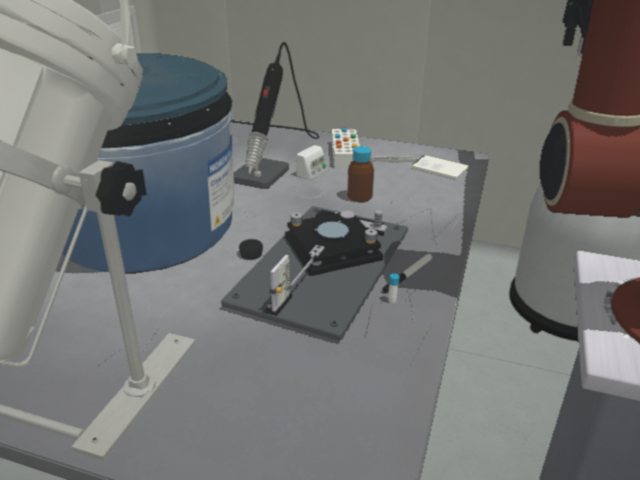

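```bash
cat > h.py <<'E'
from station import ctrl
import cv2, numpy as np
from scipy.spatial.transform import Rotation as R
from scipy.optimize import least_squares
np.set_printoptions(precision=4,suppress=True)
def cam(c):
    p=ctrl.camera_params(c); K=np.array([[p['fx'],0,p['cx']],[0,p['fy'],p['cy']],[0,0,1]])
    if c!='wrist': return K,np.array(p['T'])
    o=ctrl.get_obs(); T=np.eye(4); T[:3,:3]=R.from_rotvec(o['tool_rot']).as_matrix(); T[:3,3]=o['tool_pos']
    return K,T@p['tool_from_camera']
def proj(KT,P):
    K,T=KT; v=K@(np.linalg.inv(T)@np.r_[P,1])[:3]; return v[:2]/v[2]
def tri(obs): # [(KT,uv)]
    f=lambda P:np.concatenate([proj(k,P)-u for k,u in obs])
    s=least_squares(f,[.45,0,.04]); return s.x,np.abs(s.fun).max()
def M(pose,p): # mount->world
    x,y,a=pose[:3]; c,s=np.cos(a),np.sin(a); return np.array([x+c*p[0]-s*p[1],y+s*p[0]+c*p[1],p[2]])
E
python3 - <<'E'
from h import *
s,t=cam('side'),cam('top')
pts={'land':((347,214),(360,259),(0,-66,51.5)),'peg':((378.7,212.3),(368,285),(-50,-90,55.5)),'glass':((332,230),(324,255),(0,0,54)),
'knobF':((296,216),(328,219),(85-12,0,68)),'knobN':((371,233),(321,288),(-85+12,0,68)),'corner':((222,306),(218,295),(-95,197,18)), 'ptr':((283,291),(235,241),(0,165,45)),
'vial':((394,277),(279,316),None),'bottle':((362,153),(455,244),None),'cap':((251,243),(308,189),None)}
for k,(a,b,m) in pts.items(): print(k,*tri([(s,a),(t,b)]))
E
```

```text
land [ 0.5404 -0.0602  0.0486] 0.2969154586579066
peg [ 0.4891 -0.0751  0.054 ] 0.609419757784849
glass [0.5459 0.0088 0.0534] 0.45217191622720065
knobF [0.6123 0.0026 0.0644] 0.26140525403943116
knobN [0.4807 0.0131 0.0632] 0.536307226150484
corner [0.5737 0.238  0.0411] 56.73882740001142
ptr [0.5668 0.1796 0.0439] 1.323225449146122
vial [0.4261 0.0897 0.0409] 1.7635028977953198
bottle [ 0.5635 -0.2292  0.0931] 1.0689905160835451
cap [0.681  0.0419 0.0208] 1.733979453124988
```

```bash
cat >> h.py <<'E'
def rel(P,yaw,b):
    """tool x heading yaw (world), gripper body leaning that way by b; prints shift+turn in tool axes"""
    u=np.array([np.cos(yaw),np.sin(yaw),0]); z=np.array([0,0,1.])
    X=np.cos(b)*u-np.sin(b)*z; Z=-np.sin(b)*u-np.cos(b)*z; G=np.c_[X,np.cross(Z,X),Z]
    o=ctrl.get_obs(); C=R.from_rotvec(o['tool_rot']).as_matrix()
    d=C.T@(np.array(P)-o['tool_pos']); r=R.from_matrix(C.T@G).as_rotvec()
    print('shift',d,'turn',r,'rows',max(np.linalg.norm(d)/.0417,np.linalg.norm(r)/.125)); return d,r
E
python3 - <<'E'
from h import *
rel([.505,.12,.165],-2.356,.6)
E
```

```text
shift [ 0.5176 -0.5858  0.0743] turn [ 0.7919 -0.1925  2.5599] rows 21.492064551796993
```

Run:
```python
from h import *
rel([.500,.172,.15],3.06,.6)
```

```text
shift [ 0.5286 -0.6369  0.0893] turn [-0.8169 -0.1614 -2.6406] rows 22.150522822259887
```

```bash
python3 -m jog '0 .13 -.16 .02 -.2 -.04 -.66; 0 .13 -.16 .02 -.2 -.04 -.66; 0 .13 -.16 .02 -.2 -.04 -.66; 0 .13 -.16 .02 -.2 -.04 -.66; 0 .13 -.16 .02 -.2 -.04 -.66; 0 .26 -.32 .045 -.41 -.08 -1.32; 0 .26 -.32 .045 -.41 -.08 -1.32; 0 .26 -.32 .045 -.41 -.08 -1.32; 0 .26 -.32 .045 -.41 -.08 -1.32; 0 .26 -.32 .045 -.41 -.08 -1.32; 0 .26 -.32 .045 -.41 -.08 -1.32; 0 .4 -.48 .067 -.61 -.12 -1.98; 0 .4 -.48 .067 -.61 -.12 -1.98; 0 .4 -.48 .067 -.61 -.12 -1.98; 0 .4 -.48 .067 -.61 -.12 -1.98; 0 .4 -.48 .067 -.61 -.12 -1.98; 0 .4 -.48 .067 -.61 -.12 -1.98;0 .529 -.637 .089 -.817 -.161 -2.641;0 .529 -.637 .089 -.817 -.161 -2.641;0 .529 -.637 .089 -.817 -.161 -2.641'
python3 - <<'E'
from h import *
o=ctrl.get_obs(); print(o['q'])
rel([.500,.172,.15],3.06,.6)
E
```

```text
t: 2.77
tool_pos: [0.4716, 0.1009, 0.1594]
tool_rot: [0.519, 2.514, -0.029]
contact_force: [0.0, -0.3, 0.4]
opening: -0.0004
grip_force: 0.0
[ 0.1834 -0.5809  2.3385 -0.2975  0.8726 -0.8479]
shift [0.0088 0.0754 0.0136] turn [-0.0909 -0.0172 -0.2984] rows 2.499562026318823
```

```bash
python3 -m jog '0 .01 .075 .013 -.09 -.017 -.298;0 .01 .075 .013 -.09 -.017 -.298;0 .01 .075 .013 -.09 -.017 -.298;0 .01 .075 .013 -.09 -.017 -.298'
python3 - <<'E'
from h import *
o=ctrl.get_obs(); print(o['tool_pos'],o['dq'])
k=cam('wrist'); im=ctrl.get_image('wrist'); cv2.imwrite('pics/w1.png',im[:,:,::-1])
np.savez('w1.npz',K=k[0],T=k[1])
for n in ['pointer_tip','index_edge','press_land','slide_peg','mirror_glass','cryovial']:
    r=ctrl.tip_of('wrist',n); print(n,[(np.round(a['xy'],1),round(a['p'],2)) for a in r[:2]])
pose=[.546,.008,-.08]
for p in [(0,.165,.045),(0,0,.056),(0,-.066,.0515)]: print(proj(k,M(pose,p)))
E
```

```text
t: 3.1
tool_pos: [0.498, 0.1712, 0.148]
tool_rot: [0.108, 2.545, -0.034]
contact_force: [1.2, -0.2, -0.6]
opening: -0.0002
grip_force: 0.0
[0.498  0.1712 0.148 ] [-0.0335 -0.0443  0.0142 -0.0323  0.0215  0.1144]
pointer_tip [(array([330.6, 226. ]), 0.8)]
index_edge [(array([331. , 247.3]), 0.65)]
press_land []
slide_peg []
mirror_glass [(array([ 92.8, 233.7]), 0.78), (array([334. , 243.2]), 0.19)]
cryovial []
[329.5329 225.173 ]
[ 87.5938 238.0109]
[ -5.2674 233.3848]
```

View pics/w1.png

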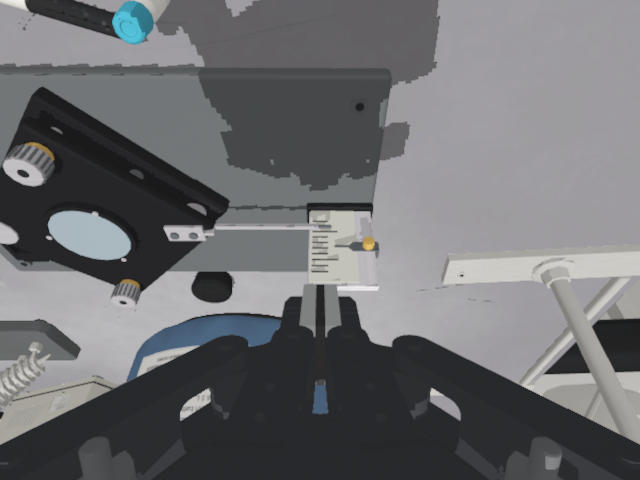

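Run:
```python
import cv2
im=cv2.imread('pics/w1.png')[197:297,297:387]
cv2.imwrite('pics/w1c.png',cv2.resize(im,None,fx=6,fy=6,interpolation=cv2.INTER_CUBIC))
```

```text
(no output)
```

View pics/w1c.png

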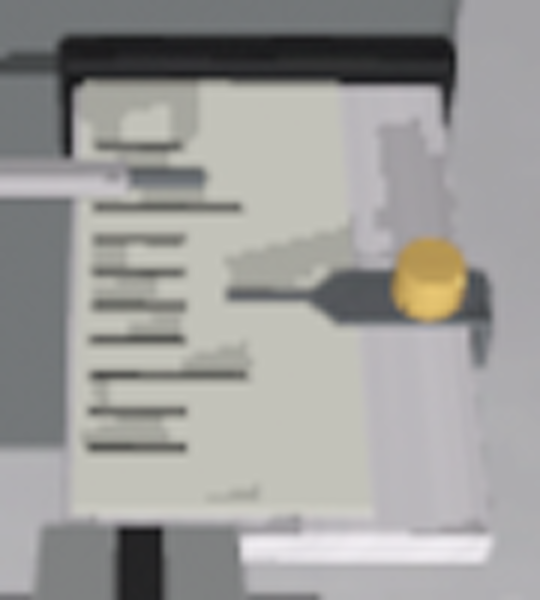

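Run:
```python
from h import *
d=np.load('w1.npz'); w=(d['K'],d['T']); s=cam('side')
print(tri([(s,(288,290.6)),(w,(330.6,226))]), tri([(s,(285.1,281)),(w,(335,246))]),tri([(s,(285.1,281)),(w,(331,247.3))]))
im=cv2.imread('pics/side0.png')[245:320,255:345]
cv2.imwrite('pics/s0c.png',cv2.resize(im,None,fx=7,fy=7,interpolation=cv2.INTER_CUBIC))
```

```text
(array([0.5613, 0.1732, 0.0433]), np.float64(1.2384820708131201)) (array([0.5637, 0.1757, 0.06  ]), np.float64(0.6153192032189168)) (array([0.5654, 0.173 , 0.0592]), np.float64(1.434998765360831))
```

View pics/s0c.png

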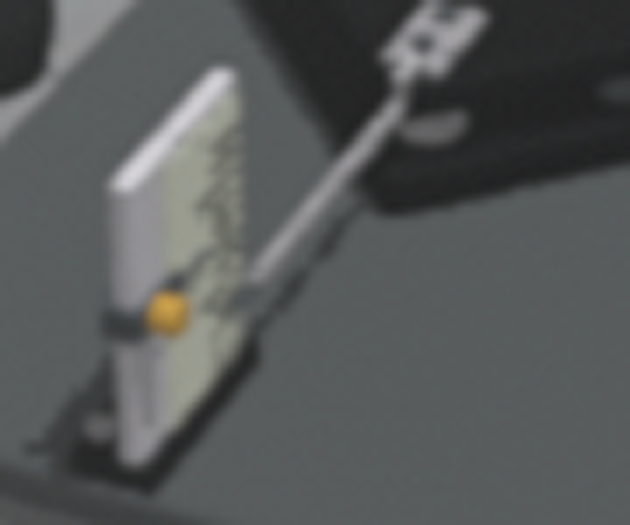

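Run:
```python
from h import *
rel([.535,.172,.19],3.06,.1)
```

```text
shift [-0.0522  0.006  -0.0128] turn [-0.0016  0.4984 -0.0086] rows 3.9877533084940104
```

```bash
python3 -m jog '0 -.052 .006 -.013 0 .5 0;0 -.052 .006 -.013 0 .5 0;0 -.052 .006 -.013 0 .5 0;0 -.052 .006 -.013 0 .5 0;0 -.052 .006 -.013 0 .5 0;0 -.052 .006 -.013 0 .5 0'
python3 - <<'E'
from h import *
o=ctrl.get_obs(); print(o['dq'])
k=cam('wrist'); im=ctrl.get_image('wrist'); cv2.imwrite('pics/w2.png',im[:,:,::-1])
np.savez('w2.npz',K=k[0],T=k[1])
for n in ['pointer_tip','index_edge','press_land','slide_peg','mirror_glass','cryovial']:
    r=ctrl.tip_of('wrist',n); print(n,[(np.round(a['xy'],1),round(a['p'],2)) for a in r[:2]])
u,v=proj(k,[.561,.173,.05]).astype(int); print(u,v)
c=im[v-40:v+40,u-45:u+45,::-1]
cv2.imwrite('pics/w2c.png',cv2.resize(c,None,fx=7,fy=7,interpolation=cv2.INTER_CUBIC))
E
```

```text
t: 3.95
tool_pos: [0.5357, 0.1719, 0.1894]
tool_rot: [0.138, 3.04, -0.006]
contact_force: [-1.2, 0.3, -0.3]
opening: 0.0001
grip_force: 0.0
[ 0.021  -0.0432  0.0564 -0.002  -0.007   0.0001]
pointer_tip [(array([324.2, 237.9]), 0.88)]
index_edge [(array([329.2, 253. ]), 0.66), (array([ 23.5, 243.2]), 0.21)]
press_land [(array([ 25.3, 244.2]), 0.6)]
slide_peg []
mirror_glass [(array([108.8, 243.2]), 0.63)]
cryovial [(array([206.2,  59.3]), 0.96)]
324 241
```

View pics/w2c.png

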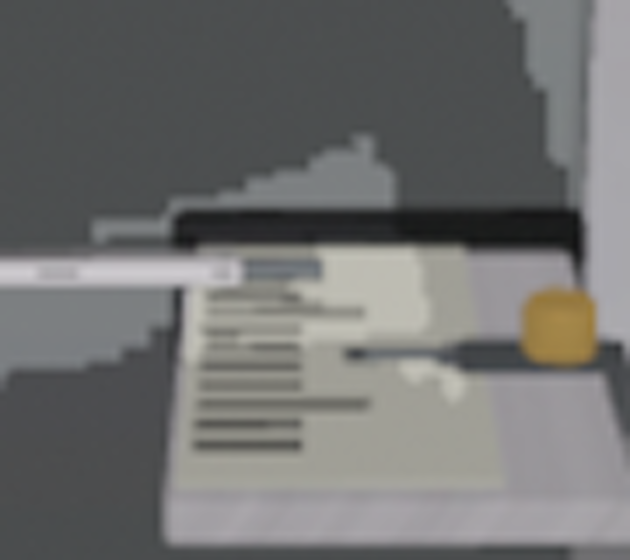

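Run:
```python
from h import *
L=lambda f:(lambda d:(d['K'],d['T']))(np.load(f))
w1,w2,s,t=L('w1.npz'),L('w2.npz'),cam('side'),cam('top')
print('index',tri([(w1,(335,246)),(w2,(328.3,251.6))]),tri([(w1,(335,246)),(w2,(328.3,251.6)),(s,(285.1,281))]))
print('ptr',tri([(w1,(331,226.7)),(w2,(324.7,239.3))]))
g=[(s,(347,214),(0,-66,51.5)),(t,(360,259),(0,-66,51.5)),(s,(378.7,212.3),(-50,-90,55.5)),(t,(368,285),(-50,-90,55.5)),
(s,(332,230),(0,0,54)),(t,(324,255),(0,0,54)),(w1,(91,235),(0,0,54)),(w1,(331,226.7),(0,165,45)),(w2,(324.7,239.3),(0,165,45)),(w2,(25.3,244.2),(0,-66,51.5)),(w2,(108.8,243.2),(0,0,54))]
f=lambda q:np.concatenate([proj(k,M(q,np.array(p)/1e3))-u for k,u,p in g])
r=least_squares(f,[.546,.008,-.08],loss='soft_l1'); print(r.x,f(r.x).round(1)); q=r.x
gw=[x for x in g if x[0] is w1 or x[0] is w2]
r2=least_squares(lambda q:np.concatenate([proj(k,M(q,np.array(p)/1e3))-u for k,u,p in gw]),q);print(r2.x)
for n,p in dict(land=(0,-66,51.5),peg=(-50,-90,55.5)).items(): print(n,M(q,np.array(p)/1e3),M(r2.x,np.array(p)/1e3))
# look pose over peg side
q=r.x; P=M(q,np.array((-85,-90,110))/1e3); print(P); rel(P,np.pi+q[2],0)
```

```text
index (array([0.566 , 0.1755, 0.0585]), np.float64(0.08207238011800655)) (array([0.565 , 0.1755, 0.0593]), np.float64(1.1172508670088064))
ptr (array([0.5613, 0.1734, 0.0446]), np.float64(0.03005841647939178))
[ 0.5463  0.0096 -0.0888] [-0.3 -0.4 -2.  -0.6 -0.1 -0.9  0.5  0.9  0.1 -0.1 -0.5 -0.7  0.2  0.9
  0.7  0.   0.7 -0.3 -2.1 -1.4 -0.9  0.6]
[ 0.5466  0.0097 -0.0864]
land [ 0.5404 -0.0562  0.0515] [ 0.5409 -0.0561  0.0515]
peg [ 0.4885 -0.0757  0.0555] [ 0.489  -0.0757  0.0555]
[ 0.4536 -0.0726  0.11  ]
shift [ 0.0658 -0.2517  0.0731] turn [0.0008 0.0979 0.0011] rows 6.479797724102884
```

```bash
python3 -m jog '0 .066 -.12 .01 0 .098 0;0 .066 -.12 .01 0 .098 0;0 .066 -.12 .01 0 .098 0;0 .066 -.252 .03 0 .098 0;0 .066 -.252 .03 0 .098 0;0 .066 -.252 .04 0 .098 0;0 .066 -.252 .073 0 .098 0;0 .066 -.252 .073 0 .098 0;0 .066 -.252 .073 0 .098 0;0 .066 -.252 .073 0 .098 0'
python3 - <<'E'
from h import *
q=[.5464,.0096,-.088]
k=cam('wrist'); im=ctrl.get_image('wrist'); cv2.imwrite('pics/w3.png',im[:,:,::-1])
for n in ['press_land','slide_peg']:
    r=ctrl.tip_of('wrist',n); print(n,[(np.round(a['xy'],1),round(a['p'],2)) for a in r[:2]])
print(proj(k,M(q,(-.05,-.09,.0555))),proj(k,M(q,(0,-.066,.0515))), ctrl.get_obs()['tool_pos'])
# descend: tips at z 0.038 -> TCP .046 ; front face 4 mm short of peg: x=-50-6.5-11-8
rel(M(q,(-.0755,-.09,.046)),np.pi+q[2],0)
E
```

```text
t: 5.13
tool_pos: [0.454, -0.0725, 0.1105]
tool_rot: [-0.138, -3.138, -0.002]
contact_force: [0.2, 0.3, 1.1]
opening: 0.0002
grip_force: 0.0
press_land []
slide_peg []
[320.0305 324.1384] [359.3759 394.7491] [ 0.4553 -0.0723  0.1119]
shift [-0.0079 -0.0005  0.066 ] turn [0.0001 0.0024 0.0017] rows 1.5929839799641345
```

View pics/w3.png

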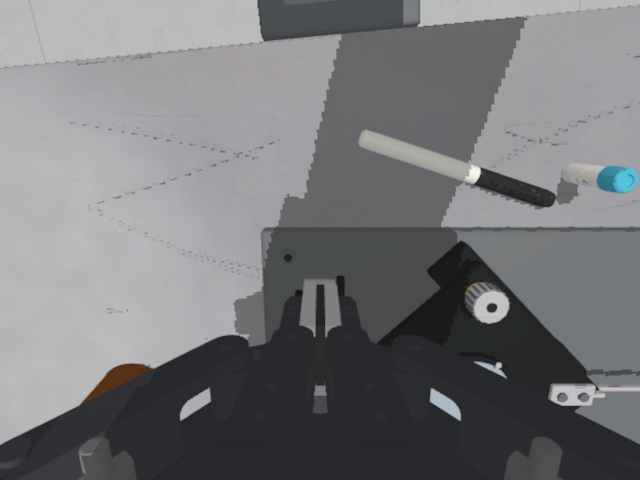

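```bash
python3 -m jog '0 -.008 0 .035 0 0 0;0 -.008 0 .04 0 0 0;0 -.008 0 .055 0 0 0;0 -.008 0 .066 0 0 0;0 -.008 0 .066 0 0 0'
python3 -m jog '0 -.008 0 0 0 0 0;0 -.012 0 0 0 0 0;0 -.016 0 0 0 0 0;0 -.016 0 0 0 0 0'
python3 - <<'E'
from h import *
o=ctrl.get_obs(); print(o['tool_pos'],o['contact_force'])
E
```

```text
t: 5.7
tool_pos: [0.4604, -0.0726, 0.0424]
tool_rot: [-0.137, -3.134, -0.003]
contact_force: [0.4, -0.5, -0.9]
opening: 0.0002
grip_force: 0.0
t: 6.03
tool_pos: [0.4793, -0.0753, 0.0451]
tool_rot: [0.138, 3.137, 0.001]
contact_force: [0.6, 0.5, -0.6]
opening: 0.0001
grip_force: 0.0
[ 0.4793 -0.0753  0.0451] [ 0.6302  0.4851 -0.6302]
```

```bash
python3 -m jog '0 -.005 0 0 0 0 0;0 -.01 0 0 0 0 0;0 -.015 0 0 0 0 0;0 -.018 0 0 0 0 0;0 -.018 0 0 0 0 0'
python3 -m jog '0 -.002 0 0 0 0 0;0 -.004 0 0 0 0 0;0 -.004 0 0 0 0 0'
```

```text
t: 6.45
tool_pos: [0.4968, -0.0769, 0.0443]
tool_rot: [0.139, 3.138, 0.001]
contact_force: [-0.5, -0.6, -0.6]
opening: 0.0005
grip_force: 0.0
t: 6.7
tool_pos: [0.5, -0.0771, 0.044]
tool_rot: [-0.139, -3.138, -0.001]
contact_force: [0.1, 0.7, -0.5]
opening: 0.0001
grip_force: 0.0
```

```bash
python3 -m jog '0 -.001 0 0 0 0 0;0 -.002 0 0 0 0 0;0 -.002 0 0 0 0 0'
python3 - <<'E'
from h import *
f=[]
im=ctrl.get_image('top'); cv2.imwrite('pics/t4.png',im[:,:,::-1])
for i in range(5): ctrl.get_image('side'); f.append(ctrl.get_obs()['contact_force'])
print(np.mean(f,0))
for c in ['top','side']: print([(np.round(a['xy'],1),round(a['p'],2)) for a in ctrl.tip_of(c,'slide_peg')])
q=[.5464,.0096,-.088]
for c in ['top','side']: print(c,proj(cam(c),M(q,(-.05,-.09,.0555))),proj(cam(c),M(q,(-.02,-.09,.0555))))
E
```

```text
t: 6.95
tool_pos: [0.501, -0.0772, 0.0439]
tool_rot: [-0.138, -3.135, -0.001]
contact_force: [-5.5, -1.1, 3.9]
opening: 0.0003
grip_force: 2.6
[-4.7986 -0.1198  3.5687]
[]
[(array([361.4, 207.1]), 0.62)]
top [368.4874 285.7753] [369.8901 269.9096]
side [378.4986 211.3471] [362.2601 207.9322]
```

```bash
cat >> h.py <<'E'
def relp(q,tip,roll=-.1):
    """tip centre target (mm, mount frame), tool x = -mount x, rolled about tool x"""
    C=R.from_rotvec(ctrl.get_obs()['tool_rot']).as_matrix()
    a=np.pi+q[2]; X=np.array([np.cos(a),np.sin(a),0]); Z=np.array([0,0,-1.]); 
    G=np.c_[X,np.cross(Z,X),Z]@R.from_rotvec([roll,0,0]).as_matrix()
    P=M(q,np.array(tip)/1e3)-.008*G[:,2]; o=ctrl.get_obs()
    print('tcp',P,'shift',C.T@(P-o['tool_pos']),'turn',R.from_matrix(C.T@G).as_rotvec())
E
python3 -m jog '0 .01 0 0 0 0 0;0 .015 0 0 0 0 0;0 .015 0 -.03 0 0 0;0 .015 0 -.06 0 0 0;0 .015 0 -.06 0 0 0;0 .015 0 -.06 0 0 0'
python3 - <<'E'
from h import *
q=[.5464,.0096,-.088]
relp(q,(2,-66,80))
print([(np.round(a['xy'],1),round(a['p'],2)) for a in ctrl.tip_of('side','slide_peg')])
E
```

```text
t: 7.85
tool_pos: [0.4885, -0.0764, 0.1065]
tool_rot: [0.139, 3.133, -0.001]
contact_force: [0.2, -0.5, 0.2]
opening: -0.0002
grip_force: 0.0
tcp [ 0.5425 -0.0571  0.088 ] shift [-0.052   0.024   0.0189] turn [-0.1003  0.0054 -0.0001]
[(array([361.4, 207.1]), 0.62)]
```

```bash
python3 -m jog '0 -.03 .012 0 -.05 0 0;0 -.052 .024 .0 -.1 0.005 0;0 -.052 .024 .019 -.1 .005 0;0 -.052 .024 .019 -.1 .005 0;0 -.052 .024 .019 -.1 .005 0'
python3 - <<'E'
from h import *
q=[.5464,.0096,-.088]
relp(q,(2,-66,53.5))
c='side'; im=ctrl.get_image(c); cv2.imwrite('pics/s5.png',im[:,:,::-1])
for n in ['slide_peg','press_land','pointer_tip','index_edge']: print(n,[(np.round(a['xy'],1),round(a['p'],2)) for a in ctrl.tip_of(c,n)][:1],)
E
```

```text
t: 8.32
tool_pos: [0.5384, -0.0559, 0.0821]
tool_rot: [-0.139, -3.127, -0.16]
contact_force: [0.6, -0.7, -0.4]
opening: -0.0002
grip_force: 0.0
tcp [ 0.5425 -0.0571  0.0615] shift [-0.0045 -0.0029  0.0204] turn [ 0.0018 -0.0118 -0.0012]
slide_peg [(array([365.8, 208.4]), 0.58)]
press_land [(array([345.3, 212.8]), 0.69)]
pointer_tip [(array([286.5, 287.9]), 0.65)]
index_edge [(array([287.8, 280.8]), 0.4)]
```

```bash
python3 -m jog '0 0 0 0 0 0 0;0 0 0 0 0 0 0'
python3 - <<'E'
from h import *
q=[.5464,.0096,-.088]
relp(q,(2,-66,54.5))
E
```

```text
t: 8.73
tool_pos: [0.5409, -0.0566, 0.0856]
tool_rot: [-0.138, -3.134, -0.158]
contact_force: [0.3, 0.9, -0.5]
opening: 0.0
grip_force: 0.0
tcp [ 0.5425 -0.0571  0.0625] shift [-0.0018 -0.0026  0.023 ] turn [ 0.0005 -0.0048 -0.0005]
```

View pics/s5.png

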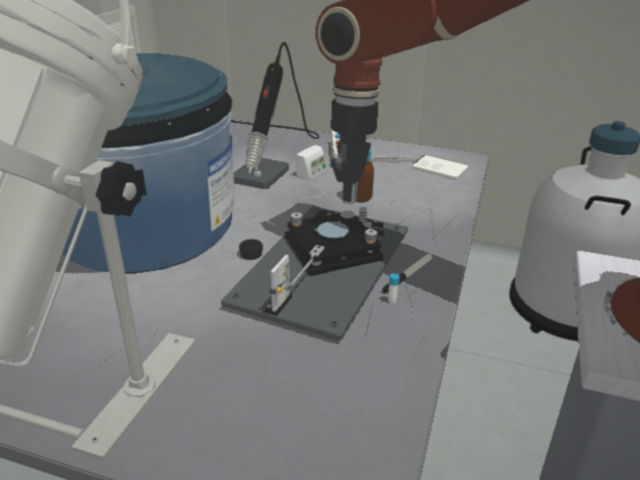

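```bash
python3 -m jog '0 0 -.001 .012 0 0 0;0 0 -.002 .022 0 0 0;0 0 -.002 .022 0 0 0;0 0 -.002 .022 0 0 0'
python3 - <<'E'
from h import *
q=[.5464,.0096,-.088]
f=[];p=[]
for i in range(4): ctrl.get_image('side'); o=ctrl.get_obs(); f.append(o['contact_force']);p.append(o['tool_pos'])
print(np.mean(f,0),np.array(p)); relp(q,(2,-66,51.5))
E
```

```text
t: 9.07
tool_pos: [0.5397, -0.0561, 0.0614]
tool_rot: [-0.139, -3.13, -0.159]
contact_force: [0.7, 0.6, 0.5]
opening: -0.0001
grip_force: 0.0
[ 0.2054 -0.1726  0.4171] [[ 0.5401 -0.0562  0.0621]
 [ 0.5404 -0.0563  0.0625]
 [ 0.5406 -0.0563  0.0628]
 [ 0.5408 -0.0564  0.063 ]]
tcp [ 0.5425 -0.0571  0.0595] shift [-0.0018 -0.001   0.0035] turn [ 0.0007 -0.0057 -0.0006]
```

```bash
python3 -m jog '0 0 0 .0005 0 0 0;0 0 0 .001 0 0 0;0 0 0 .0015 0 0 0;0 0 0 .002 0 0 0;0 0 0 .0025 0 0 0;0 0 0 .003 0 0 0;0 0 0 .0035 0 0 0;0 0 0 .004 0 0 0;0 0 0 .0045 0 0 0;0 0 0 .005 0 0 0;0 0 0 .0055 0 0 0;0 0 0 .006 0 0 0;0 0 0 .006 0 0 0;0 0 0 .006 0 0 0'
cat > look.py <<'E'
from h import *
q=[.5464,.0096,-.088]; s=cam('side')
f=[];p=[]; pts={n:[] for n in ['pointer_tip','index_edge']}
for i in range(4):
    im=ctrl.get_image('side'); o=ctrl.get_obs(); f.append(o['contact_force']);p.append(o['tool_pos'])
print('t',o['t'],'F',np.mean(f,0)); print(np.array(p)[[0,-1]])
for n in pts: print(n,[(np.round(a['xy'],1),round(a['p'],2)) for a in ctrl.tip_of('side',n)][:1])
def ptr(th): return M(q,(0,.165*np.cos(th)-.005*np.sin(th),.04+.165*np.sin(th)+.005*np.cos(th)))
print('pred ptr',[proj(s,ptr(t)).round(1) for t in (0,.05,.088,.1,.12)],'index',proj(s,[.5655,.1755,.059]).round(1))
g=cv2.resize(im[245:320,255:345,::-1],None,fx=7,fy=7,interpolation=cv2.INTER_CUBIC)
import sys; cv2.imwrite('pics/%s.png'%sys.argv[1],g)
E
python3 look.py s6
```

```text
t: 10.43
tool_pos: [0.541, -0.0561, 0.0572]
tool_rot: [-0.139, -3.134, -0.157]
contact_force: [-1.3, -3.0, 4.1]
opening: 0.0
grip_force: 2.3
t 10.6333 F [-1.7044 -3.2483  4.4096]
[[ 0.5409 -0.0561  0.0572]
 [ 0.541  -0.056   0.0572]]
pointer_tip [(array([285.6, 283.5]), 0.73)]
index_edge [(array([359.4, 196.6]), 0.72)]
pred ptr [array([287.3, 288.7]), array([287.3, 283.8]), array([287.5, 280. ]), array([287.5, 278.8]), array([287.6, 276.7])] index [283.7 280.7]
```

```bash
python3 -m jog '0 0 0 .0004 0 0 0;0 0 0 .0008 0 0 0;0 0 0 .0012 0 0 0;0 0 0 .0016 0 0 0;0 0 0 .002 0 0 0;0 0 0 .0024 0 0 0;0 0 0 .0028 0 0 0;0 0 0 .0032 0 0 0;0 0 0 .0035 0 0 0;0 0 0 .0038 0 0 0;0 0 0 .0038 0 0 0'
python3 look.py s7
```

```text
t: 11.65
tool_pos: [0.5411, -0.056, 0.0538]
tool_rot: [-0.138, -3.134, -0.156]
contact_force: [-2.5, -5.1, 7.4]
opening: -0.0004
grip_force: 3.8
t 11.85 F [-2.3523 -5.3879  7.0983]
[[ 0.5411 -0.056   0.0538]
 [ 0.5411 -0.056   0.0538]]
pointer_tip [(array([288.8, 281.2]), 0.96)]
index_edge [(array([283.4, 278.9]), 0.55)]
pred ptr [array([287.3, 288.7]), array([287.3, 283.8]), array([287.5, 280. ]), array([287.5, 278.8]), array([287.6, 276.7])] index [283.7 280.7]
```

View pics/s7.png

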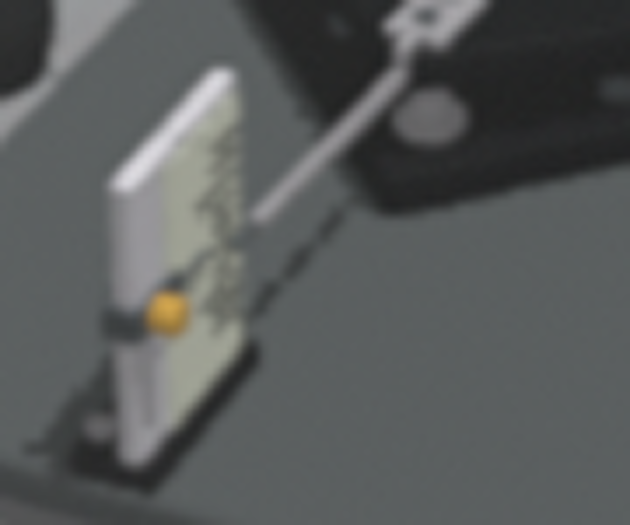

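```bash
python3 -m jog '0 0 0 .0004 0 0 0;0 0 0 .0008 0 0 0;0 0 0 .0008 0 0 0;0 0 0 .0008 0 0 0'
python3 look.py s8
```

```text
t: 12.28
tool_pos: [0.5411, -0.056, 0.0532]
tool_rot: [-0.138, -3.134, -0.156]
contact_force: [-2.6, -4.7, 8.4]
opening: -0.0003
grip_force: 4.2
t 12.4833 F [-2.765  -5.6186  7.7788]
[[ 0.5411 -0.056   0.0532]
 [ 0.5411 -0.056   0.0532]]
pointer_tip [(array([286.6, 279.2]), 0.64)]
index_edge [(array([283.2, 279.7]), 0.4)]
pred ptr [array([287.3, 288.7]), array([287.3, 283.8]), array([287.5, 280. ]), array([287.5, 278.8]), array([287.6, 276.7])] index [283.7 280.7]
```

View pics/s8.png

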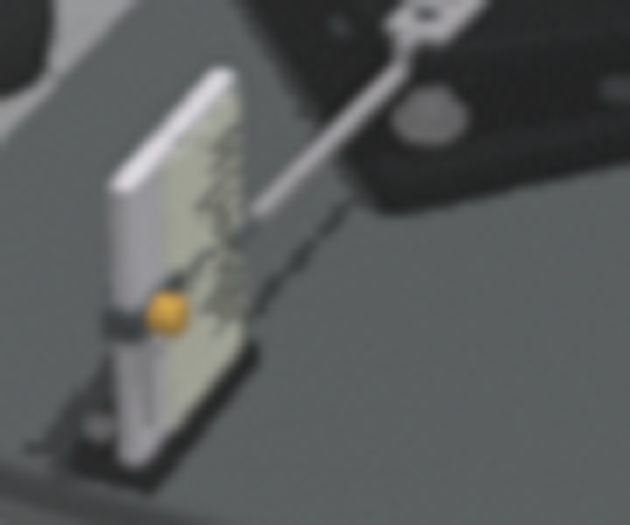

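```bash
python3 -m jog '0 0 0 0 0 0 0;0 0 0 0 0 0 0;0 0 0 0 0 0 0;0 0 0 0 0 0 0;0 0 0 0 0 0 0;0 0 0 0 0 0 0;0 0 0 0 0 0 0;0 0 0 0 0 0 0;0 0 0 0 0 0 0;0 0 0 0 0 0 0;0 0 0 0 0 0 0;0 0 0 0 0 0 0;0 0 0 0 0 0 0;0 0 0 0 0 0 0;0 0 0 0 0 0 0;0 0 0 0 0 0 0;0 0 0 0 0 0 0;0 0 0 0 0 0 0'
python3 look.py s9
python3 - <<'E'
import cv2,numpy as np
# subpixel shift of the arm piece (cols 245..300 of crop, steel light arm) via column profile centroid
a,b=[cv2.imread(f'pics/{n}.png',0).astype(float) for n in ('s0c','s9')]
for c in (290,320,350):
    for im,(lo,hi) in ((a,(100,300)),(b,(60,260))):
        pr=im[lo:hi,c-4:c+5].mean(1); w=np.clip(pr-115,0,None); print(c,round((w*np.arange(lo,hi)).sum()/w.sum(),1),end=' ')
    print()
E
```

```text
t: 14.08
tool_pos: [0.5411, -0.056, 0.0532]
tool_rot: [-0.138, -3.134, -0.156]
contact_force: [-3.0, -6.0, 8.3]
opening: 0.0002
grip_force: 4.2
t 14.2833 F [-3.1269 -5.4721  8.115 ]
[[ 0.5411 -0.056   0.0532]
 [ 0.5411 -0.056   0.0532]]
pointer_tip [(array([290.6, 278.6]), 0.86)]
index_edge [(array([283.1, 277.9]), 0.41)]
pred ptr [array([287.3, 288.7]), array([287.3, 283.8]), array([287.5, 280. ]), array([287.5, 278.8]), array([287.6, 276.7])] index [283.7 280.7]
290 233.4 290 178.4 
320 197.6 320 149.1 
350 160.4 350 118.8
```

```bash
python3 -m jog '0 0 0 -.001 0 0 0;0 0 0 -.003 0 0 0;0 0 0 -.005 0 0 0;0 0 0 -.007 0 0 0;0 0 0 -.01 0 0 0;0 0 0 -.025 0 0 0;0 0 0 -.05 0 0 0;0 0 0 -.08 0 0 0;0 0 0 -.08 0 0 0;0 0 0 -.08 0 0 0;0 0 0 -.08 0 0 0;0 0 0 -.08 0 0 0'
python3 look.py s10
python3 - <<'E'
import cv2,numpy as np
from h import *
a,b=[cv2.imread(f'pics/{n}.png',0).astype(float) for n in ('s0c','s10')]
for c in (290,320,350):
    for im in (a,b):
        pr=im[100:300,c-4:c+5].mean(1); w=np.clip(pr-115,0,None); print(c,round((w*np.arange(100,300)).sum()/w.sum(),1),end=' ')
    print()
print(cv2.phaseCorrelate(a[60:460,60:240],b[60:460,60:240]))
im=ctrl.get_image('side')
for n in ['slide_peg','cryovial','round_cap','marker','amber_bottle','mirror_glass']: print(n,[(np.round(a['xy'],1),round(a['p'],2)) for a in ctrl.tip_of('side',n)][:1])
E
```

```text
t: 15.38
tool_pos: [0.5391, -0.0626, 0.1299]
tool_rot: [-0.138, -3.13, -0.16]
contact_force: [-0.1, -0.1, 0.4]
opening: 0.0003
grip_force: 0.0
t 15.5833 F [-0.2239 -0.2503 -0.2855]
[[ 0.5391 -0.0627  0.1299]
 [ 0.5397 -0.063   0.1306]]
pointer_tip [(array([284.6, 293.2]), 0.64)]
index_edge [(array([283.9, 279.9]), 0.65)]
pred ptr [array([287.3, 288.7]), array([287.3, 283.8]), array([287.5, 280. ]), array([287.5, 278.8]), array([287.6, 276.7])] index [283.7 280.7]
290 233.4 290 233.2 
320 197.6 320 197.5 
350 160.4 350 160.6 
((0.006632737760583041, -0.016165049240555618), 0.9192501805822896)
slide_peg [(array([365.7, 207.6]), 0.65)]
cryovial [(array([391.6, 300.9]), 0.78)]
round_cap [(array([248. , 252.5]), 0.81)]
marker [(array([405.2, 274. ]), 0.88)]
amber_bottle [(array([356.8, 196.7]), 0.86)]
mirror_glass [(array([331.3, 229. ]), 0.88)]
```

Run:
```python
from h import *
im=ctrl.get_image('side')[:,:,::-1].copy(); old=cv2.imread('pics/side0.png')
for c in [(371,206,387,224),(373,208,384,220)]:
    t=old[c[1]:c[3],c[0]:c[2]]; r=cv2.matchTemplate(im[190:235,350:395],t,cv2.TM_CCOEFF_NORMED); _,v,_,l=cv2.minMaxLoc(r); print(v,l[0]+350-c[0],l[1]+190-c[1])
for n in ['top','side']:
    ctrl.get_image(n)
    for k in ['slide_peg','transit_slide']: print(n,k,[(np.round(a['extent']),round(a['p'],2)) for a in ctrl.find_in(n,k)][:2])
g=cv2.cvtColor(im,cv2.COLOR_BGR2GRAY); g0=cv2.cvtColor(old,cv2.COLOR_BGR2GRAY)
print(g[206:222:2,352:386]); print(g0[206:226:2,366:392])
```

```text
0.8331865668296814 -15 -3
0.8883064985275269 2 7
top slide_peg []
top transit_slide []
side slide_peg [(array([348., 148., 378., 201.]), 0.66)]
side transit_slide []
[[142 142 142 142 142 142 142 141 139 136 133 131 136 140 143 145 145 145
  147 147 147 148 148 149 150 149 151 150 150 151 150 151 151 151]
 [141 140 140 140 140 139 138 123 107 100  98  98  99 106 121 137 143 145
  145 146 147 147 146 147 147 148 148 148 147 148 148 148 149 148]
 [136 138 139 139 140 140 135 112  99  99 102 102 102 100 110 131 142 144
  144 145 145 144 145 145 145 145 146 146 145 145 146 146 146 146]
 [107 117 131 137 139 138 129 105  82  79  81  82  80  82 105 132 141 142
  141 142 143 144 143 143 143 143 144 144 144 144 146 146 145 146]
 [ 97  99 108 123 131 133 122  99  86  88  91  91  90  90 109 131 138 139
  139 140 142 143 143 141 141 142 142 143 143 144 143 143 143 142]
 [ 92  78  58  53  62  77  84  86  84  81  81  82  83  90 111 132 142 144
  143 143 143 142 141 141 141 141 142 142 142 142 141 141 141 141]
 [ 47  42  39  38  38  40  50  67  77  79  81  80  78  75  75  83  92 102
  111 121 126 
[... 585 characters left out ...]
52 146 142
  143 142 143 143 142 142 142 143]
 [139 138 135 136 136 137 140 136 114  94  95 105 113 116 114 113 128 138
  140 140 141 141 141 142 142 142]
 [137 139 139 140 141 140 140 135 114  90  80  79  82  85  88  95 122 137
  139 138 138 139 139 140 139 139]
 [ 94  99 107 112 115 121 126 125 109  86  80  82  84  89  94 103 124 136
  138 137 137 137 136 136 136 136]
 [ 68  61  56  56  60  65  69  77  82  85  88  90  92  94 100 110 125 133
  135 136 137 137 138 137 137 137]
 [153 150 146 142 132 119  95  77  79  77  75  76  80  82  88  86  82  86
   94 102 106 111 115 120 124 128]
 [162 163 158 143 127 118 108 101  88  78  79  83  86  89  90  91  94 102
  104 100  96  93  93  93  93  95]]
```

```bash
python3 -c "
from station import ctrl
print(ctrl.get_obs()['t'],ctrl.finish_job())"
```

```text
the job is handed in; nothing more can be done
16.3833 None
```

I pushed the slide to its stop and pressed the free corner until the pointer was about 2 mm past level with the index. I held it for about 2 s and let go; the pointer returned to zero, the mount had not moved, and the job was handed in at 16.4 s.

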